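# Set up an engraved plate under the swing-arm magnifier

### The arm

A 6-joint arm with a two-finger parallel gripper is mounted at the origin on the work surface. World frame = base frame: x ahead of the robot, y to its left, z up, the work surface at z = 0. Lengths are in m, angles in rad, forces in N, time in s.
With the tool pointing down it reaches from about 0.35 to 0.925 m from the base axis. Payload 6.4 kg.
Tool frame: the origin (TCP) lies at the very end of the fingers, on their centre line; the grasp point (between the pads) lies 19 mm behind it; z points along the fingers, y is the direction in which the jaws open and shut (so a half turn about z gives the same grasp; the last joint's range is limited). The gripper opens to 85 mm and grips with 20 to 120 N. Pads are 22 mm wide; open, the fingers measure 114 mm over their backs; the gripper's body (76 mm by 85 mm) begins 54 mm behind the grasp point. The pads swing forward as they close: fully open they stand 13 mm farther back than shut.
Start: joints at [-1.356, 0.245, 1.558, -0, 1.339, -0.174], TCP at [0.246, -0.601, 0.197] pointing down, gripper open.
Joint ranges: [-3.13, 3.13], [-1.02, 2.26], [0.13, 2.54], [-0.95, 4.09], [0.21, 2.88], [-2.74, 2.74]. Speed limits (rad/s): [2.57, 2.57, 3.14, 3.14, 3.14, 3.14].

### API

Orientations are given as a 3x3 rotation matrix whose columns are the frame's x, y, z axes.
In Python, from workcell import sense, capture, arm gives the robot as it stands.
- The arm moves only by the tool arm_command, never from a script. Its argument "series" is a list of rows, each a list of 7 numbers: the shift along the tool's x, y, z in mm, then the turn, a rotation vector about the tool's x, y, z in degrees, then the opening in per cent of the stroke, from 0 (shut) to 100 (fully open). A call has 1 to 12 rows; each row is the pose to reach, as a shift and turn from the pose commanded when the call began, along the tool's axes at that moment; what a row does not reach only later rows make up. A row lasts 1/10 s, in which the tool goes at most 50 mm and 8.59 degrees, less where a joint would pass 70% of its speed; a pose out of reach is approached as far as the arm can. A call with a gripper value outside its range is refused whole. The fingers move at their own pace and stop on an object; "newtons" is the grip in N (left out, the last holds). Time passes only in rows, so rows that repeat a pose let the fingers close. It gives the time, the measured TCP pose, the force and the opening at its end, in the units of the state.
- sense(): the state, without advancing time (a new reading comes with each control period).
- capture(name): name is "scene" or "top"; returns a dict with "img" (480x640x3 uint8, red, green, blue), "vertical_fov" (degrees; the focal length in pixels is half the picture's height over the tangent of half this angle, whatever the lens; pixels are square), "cx", "cy" (the principal point, pixels), "xyz" and "attitude" of the camera in the world. Camera axes: x right, y down, z forward; pixel columns grow to the right and rows downward; lengths in m; the calibration is good to about 2 mm. A picture is of the moment at which its call begins. There is no depth.
- arm.hand_in(): hands the job in, once; it reports no verdict.
The state is a dict: "clock": time; "joint_positions": joint angles; "dq": joint speeds; "joint_efforts": joint torques, N m; "ee_pos": TCP position; "tcp_rot": TCP orientation; "ft_force": force on the tool from outside, world axes, zero at the start; "ft_torque": the same for the moment, N m; "gripper_width": finger opening in m.
Only numpy, scipy, OpenCV 4.12 (cv2) and the standard library are available. Lean on these libraries where they do the work, as an engineer would, in place of code of your own. Each camera call takes 0.05 s, during which the arm holds its last target. There are 200 camera calls.

### The job

Lay the oblong block with the engraved copper face on the sloping rest of the inspection stand, face up, flat on the board and lengthwise in its middle. Then swing the magnifier by its handle until the lens is centred straight above the rest, tilt the lens parallel to the rest, and let go. Leave the rest as it is set and everything else where it stands.

Things in the scene. Friction and masses are not known exactly. Their poses are not given: they have to be found in the camera images.
- rest_center (a point): Middle of the upper face of the sloping wooden rest (board 130 x 100 x 12 mm) on the stand's lower arm, 200 mm from the post axis, 76 mm above the table. z out of the face, x up the slope towards the post, y across. A lip rising 8 mm above the face runs along the low edge, inner face at x = -65 mm; other edges are open. Clamped stiff.
- rest_lip (a point): Middle of the top of the rest's lip, at its low edge. The rest is part of the inspection stand, fixed to the bench: dark round base 150 mm across, steel post 20 mm thick and 277 mm high, with two arms about the post, the lower one with the rest clamped at a different swing angle each time. The post's axis is 200 mm from rest_center along the level direction of its x.
- rest_tilt (a joint): Clamped slope of the rest, rad: 0 level, positive = edge away from the post lower. Starts at 0.10 to 0.38; do not change.
- lens_center (a point): Centre of the magnifier lens (108 mm across its dark ring, 18 mm thick) in a fork 152 mm wide on the upper arm, 200 mm from the post axis, 240 mm above the table; tilting does not move it. The arm swings level about the post (friction 0.35 N m, stays where left); it starts parked 0.8 to 1.4 rad clockwise (from above) of the rest. z: lens axis, x: towards the post, y: tilt axis.
- handle_grip (a point): Grip point on the axis of the lens's round wooden handle (14 mm thick), 100 mm from the lens centre along the lens's own -x. The handle runs from 62 to 137 mm from the lens centre, away from the post; nothing is beside it.
- lens_tilt (a joint): Tilt of the lens in its fork, rad, 0 level, same sense as rest_tilt (positive = handle end lower; handle grip height = 240 mm - 100 mm * sin); range -0.9 to 0.9, starts at -0.6 to -0.2. Friction about 0.25 N m; stays where it is left.
- block: The piece of work: oblong light-wood block 100 x 50 x 32 mm (x, y, z) with an engraved copper plate as its top 4 mm, about 0.22 kg. Lies face up on the table left or right of the middle. Origin: centre of its underside.
- bowl: Bystander: round copper bowl, 90 mm across, 40 mm high, on the other side from the block. Origin: centre of its underside.
- hammer: Bystander: hammer 200 mm long, lying on the table in front of the robot. Origin: its underside.
- tea_glass: Bystander: empty tea glass 60 mm across, 90 mm high. Origin: centre of its underside.
- cuffs: Bystander: cardboard roll 160 mm long, 62 mm thick, with copper bracelets on it. Origin: centre of its underside.
Things that resemble listed ones, but are neither listed nor needed, are in the scene too. What is shaped like the block but green or turquoise is not meant.

How it is judged:
On the way, in this order (a step that is already met when the one before it is completed fails the run):
1. the block lies on the rest, let go (x of block in the frame of rest_center between -0.03 and 0.03 m and y of block in the frame of rest_center between -0.025 and 0.025 m and z of block in the frame of rest_center between -0.005 and 0.008 m and angle between block's own z axis and vertical below 0.6 rad and angle between the z axis of block and the z axis of rest_center, either way round below 0.1 rad and angle between the x axis of block and the x axis of rest_center, either way round below 0.3 rad and contact force between the fingers and block below 0.3 N and linear speed of block below 0.02 m/s), for 0.2 s.
2. the lens is centred above the rest and parallel to it (horizontal distance between lens_center and rest_center below 0.022 m and angle between the z axis of lens_center and the z axis of rest_center, either way round below 0.12 rad), for 0.2 s.
At the end, for the whole second after the job is handed in: Block flat (0.1 rad), lengthwise (0.3 rad), face up on the rest, centre within 30 mm along and 25 mm across, let go. Lens centre within 22 mm of the rest's centre seen from above, lens parallel to it within 0.12 rad, still (all of step 1 and all of step 2 and velocity of joint lens_tilt between -0.05 and 0.05 rad/s); the robot touches nothing.
It fails at once if the rest is shifted out of its setting by more than 12 mm (distance of any of rest_lip, rest_center from where it was at the start of the episode above 0.012 m).
It fails at once if the copper bowl is moved by more than 40 mm or tipped (distance of bowl from where it was at the start of the episode above 0.04 m or angle between bowl's own z axis and vertical above 0.5 rad).
It fails at once if the hammer is moved by more than 40 mm or tipped (distance of hammer from where it was at the start of the episode above 0.04 m).
It fails at once if the glass is moved by more than 40 mm or tipped (distance of tea_glass from where it was at the start of the episode above 0.04 m or angle between tea_glass's own z axis and vertical above 0.5 rad).
It fails at once if the bracelet roll is moved by more than 40 mm or tipped (distance of cuffs from where it was at the start of the episode above 0.04 m or angle between cuffs's own z axis and vertical above 0.5 rad).
It also fails if it takes over 61 s, if anything falls off the work surface, if the arm or the gripper's body presses on something with over 40 N, if the wrist force passes 120 N, or if a joint passes its speed limit or range.

## Working session

There is one attempt and no reset: what is moved stays moved. The work goes in short steps, Python scripts to look and compute and a tool call to move; the robot and the scene stay as the last step left them, time stands still between calls to the robot, and variables do not carry over. Pictures are saved under pics/ and viewed, about 8 in all and at most 12, crops included, and the job is handed in when it is done.

Besides the shell and the picture viewer there is one more tool, called in YAML: its name, and indented under it one key for each argument. arm_command: Moves the arm, as the interface text tells. Its arguments: {"type":"object","properties":{"series":{"type":"array"},"newtons":{"type":"number"}},"required":["series"]}

```bash
ls; mkdir -p pics; python3 - <<'E'
from workcell import sense,capture
import cv2
print(sense())
for n in("scene","top"):
    c=capture(n);cv2.imwrite(f"pics/{n}0.png",c["img"][:,:,::-1]);print({k:v for k,v in c.items() if k!="img"})
E
```

```text
pics
{'clock': 0.0, 'joint_positions': array([-1.35610496e+00,  2.45810174e-01,  1.55905367e+00, -2.20861014e-05,
        1.33870796e+00, -1.74080853e-01]), 'dq': array([ 8.56790095e-04, -8.63446291e-04, -2.26600356e-04,  5.43777768e-04,
       -1.17540635e-03,  6.04820452e-05]), 'joint_efforts': array([-3.87361470e-04, -4.29508352e+01, -3.26124394e+01, -1.81288028e-04,
        5.34881154e-03, -1.37035535e-06]), 'ee_pos': array([ 0.24625573, -0.60084915,  0.19556158]), 'tcp_rot': array([[ 9.25373288e-01,  3.79056832e-01, -4.42650287e-04],
       [ 3.79056954e-01, -9.25371333e-01,  1.92913401e-03],
       [ 3.21635542e-04, -1.95295875e-03, -9.99998041e-01]]), 'ft_force': array([-0.30689355, -0.12420252, -0.36786968]), 'ft_torque': array([-0.02312198, -0.04843552, -0.01094927]), 'gripper_width': 0.0854280174577301}
{'vertical_fov': 54.99566171607676, 'cx': 325.3575363324303, 'cy': 249.7110676709778, 'xyz': array([ 1.40478416, -0.23019207,  0.78579659]), 'attitude': array([[ 0.23430802,  0.53372439, -0.81255032],
       [ 0.97216187, -0.127751  ,  0.19642044],
       [ 0.00103026, -0.83595332, -0.54879958]])}
{'vertical_fov': 42.2231099058042, 'cx': 318.5209942910245, 'cy': 239.9521980397086, 'xyz': array([0.27476267, 0.00594387, 1.64223521]), 'attitude': array([[-0.0050544 , -0.98865653,  0.15010904],
       [-0.99991331,  0.00682187,  0.01126199],
       [-0.01215827, -0.15003911, -0.9886053 ]])}
```

View pics/scene0.png

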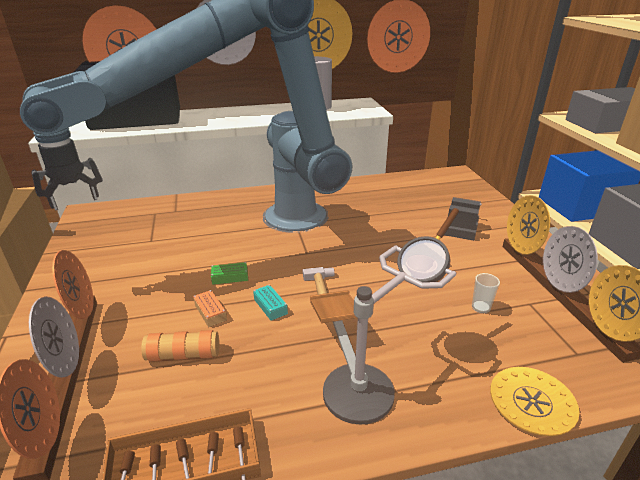

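View pics/top0.png

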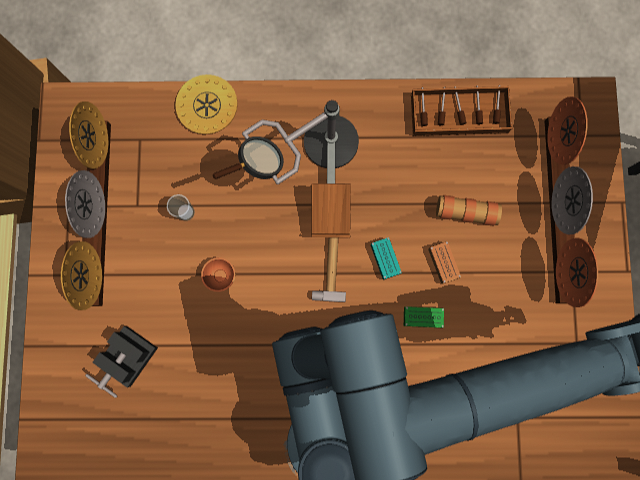

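The scene view shows three oblong blocks. They are copper-faced (scene 210,308 / top 446,262), turquoise (270,302 / 386,258) and green (230,272 / 424,317). The copper-faced light-wood one fits the description. I'll confirm it in enlarged crops, which will also give me pixels to measure.

```bash
python3 - <<'E'
import cv2
a=cv2.imread("pics/scene0.png");b=cv2.imread("pics/top0.png")
cv2.imwrite("pics/sc.png",cv2.resize(a[230:410,190:460],None,fx=2.96,fy=2.96,interpolation=2)[:600,:800])
cv2.imwrite("pics/tc.png",cv2.resize(b[95:300,200:475],None,fx=2.9,fy=2.9,interpolation=2)[:600,:800])
E
```

```text
(no output)
```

View pics/sc.png

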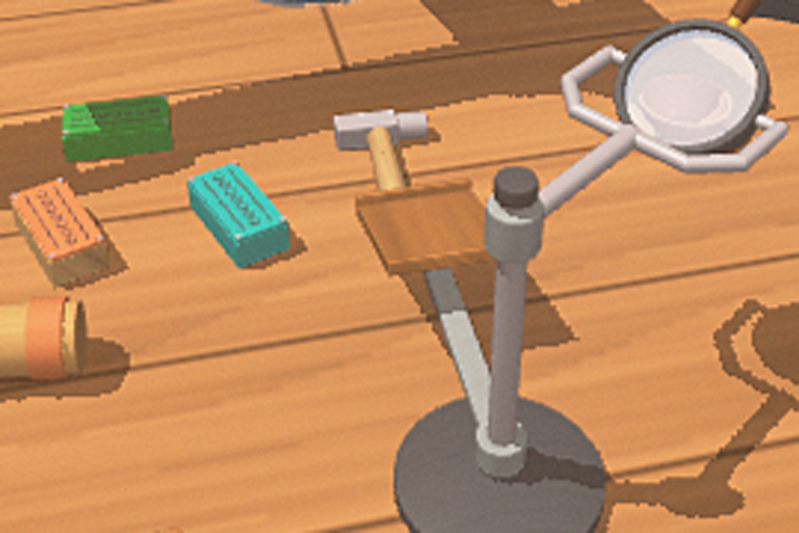

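View pics/tc.png

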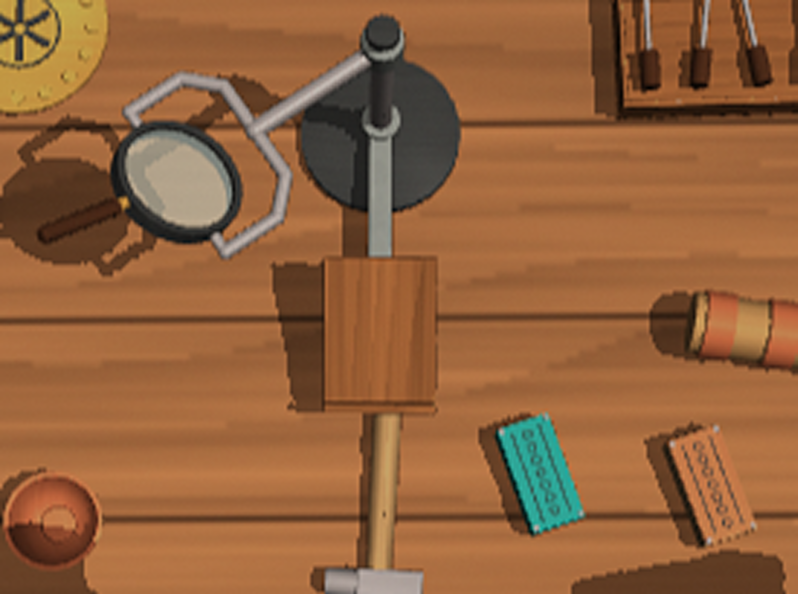

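The crop confirms it: the copper-plated light-wood block is at scene crop (60,220) and top crop (712,485). The rest is at top crop (380,330), its lip faces the robot, and the hammer handle runs under it. The lens is at top crop (178,182), and its handle points left to (45,236). Next I'll triangulate.

```bash
cat > h.py <<'E'
import numpy as np, cv2
from workcell import sense,capture
C={"scene":dict(f=240/np.tan(np.radians(54.99566171607676/2)),c=(325.3575,249.711),p=np.array([1.40478416,-0.23019207,0.78579659]),
 R=np.array([[0.23430802,0.53372439,-0.81255032],[0.97216187,-0.127751,0.19642044],[0.00103026,-0.83595332,-0.54879958]])),
"top":dict(f=240/np.tan(np.radians(42.2231099058042/2)),c=(318.521,239.9522),p=np.array([0.27476267,0.00594387,1.64223521]),
 R=np.array([[-0.0050544,-0.98865653,0.15010904],[-0.99991331,0.00682187,0.01126199],[-0.01215827,-0.15003911,-0.9886053]]))}
def K(n): c=C[n]; return np.array([[c["f"],0,c["c"][0]],[0,c["f"],c["c"][1]],[0,0,1]])
def P(n): c=C[n]; return K(n)@np.c_[c["R"].T,-c["R"].T@c["p"]]
def proj(n,X): q=P(n)@np.r_[np.asarray(X,float),1]; return q[:2]/q[2]
def tri(s,t):
    X=cv2.triangulatePoints(P("scene"),P("top"),np.float64(s).reshape(2,1),np.float64(t).reshape(2,1)).ravel(); X=X[:3]/X[3]
    return X, np.abs(np.r_[proj("scene",X)-s,proj("top",X)-t]).max()
def onz(n,u,z):
    c=C[n]; d=c["R"]@np.linalg.inv(K(n))@np.r_[u,1]; return c["p"]+d*(z-c["p"][2])/d[2]
sc=lambda p:(np.array(p)+.5)/2.96-.5+[190,230]
tc=lambda p:(np.array(p)+.5)/2.9-.5+[200,95]
E
python3 - <<'E'
from h import *
np.set_printoptions(precision=4,suppress=True)
D={"bl_hx_hy":((106,240),(668,438)),"bl_hx_ly":((50,258),(717,426)),"bl_lx_ly":((12,193),(755,527)),"bl_lx_hy":((64,179),(709,546)),
"lens":((693,85),(178,182)),"posttop":((516,175),(381,33)),"lip_ly":((357,196),(437,407)),"lip_hy":((468,181),(322,406)),"rest_hx_ly":((390,268),(436,256)),
"turq":((238,200),(541,473))}
R={k:tri(sc(a),tc(b)) for k,(a,b) in D.items()}
for k,v in R.items(): print(k,v[0],round(v[1],2))
print("handle end",tri((458,209),tc((45,236))), "handle start",tri((440,236),tc((120,205))))
print("glass top",onz("top",(180,207),.0),"bowl",onz("top",(218,273),.02),"roll",onz("top",(470,209),.03))
E
```

```text
bl_hx_hy [ 0.5017 -0.2661  0.0344] 0.2
bl_hx_ly [ 0.5125 -0.3112  0.033 ] 0.21
bl_lx_ly [ 0.421  -0.3412  0.0352] 0.14
bl_lx_hy [ 0.4047 -0.2993  0.0307] 0.78
lens [0.6822 0.1548 0.2439] 0.27
posttop [ 0.7922 -0.0097  0.278 ] 0.91
lip_ly [ 0.5271 -0.0575  0.0619] 0.43
lip_hy [0.5285 0.0427 0.0606] 1.03
rest_hx_ly [ 0.6563 -0.0577  0.0948] 0.13
turq [ 0.4712 -0.1516  0.0313] 0.26
handle end (array([0.6205, 0.249 , 0.3159]), np.float64(1.4118026646597173)) handle start (array([0.6551, 0.1975, 0.2761]), np.float64(1.0822494172925303))
glass top [0.6167 0.3984 0.    ] bowl [0.4352 0.2886 0.02  ] roll [ 0.5993 -0.3754  0.03  ]
```

```bash
cat >> h.py <<'E'
from scipy.spatial.transform import Rotation as Ro
np.set_printoptions(precision=4,suppress=True)
def tool(yaw,t=0,):  # tool x at world yaw, raised by t (pitch), z down
    x=np.array([np.cos(yaw)*np.cos(t),np.sin(yaw)*np.cos(t),np.sin(t)]); z=np.array([np.cos(yaw)*np.sin(t),np.sin(yaw)*np.sin(t),-np.cos(t)])
    return np.c_[x,np.cross(z,x),z]
def rel(p,R):
    s=sense(); A=s["tcp_rot"]
    print("shift",(A.T@(np.array(p)-s["ee_pos"])*1e3).round(1),"turn",np.degrees(Ro.from_matrix(A.T@R).as_rotvec()).round(2))
E
python3 -c "
from h import *
rel([.460,-.3045,.10],tool(.323)); rel([.460,-.3045,.006],tool(.323))"
```

```text
shift [ 310.1 -193.1   96.1] turn [-0.1  -0.01  3.77]
shift [ 310.1 -192.9  190.1] turn [-0.1  -0.01  3.77]
```

arm_command:
  series:
    - [155,-97,20,0,0,2,100]
    - [310,-193,50,0,0,3.8,100]
    - [310,-193,50,0,0,3.8,100]
    - [310,-193,50,0,0,3.8,100]
    - [310,-193,50,0,0,3.8,100]
    - [310,-193,50,0,0,3.8,100]
    - [310,-193,50,0,0,3.8,100]
    - [310,-193,50,0,0,3.8,100]
    - [310,-193,96,0,0,3.8,100]
    - [310,-193,96,0,0,3.8,100]
    - [310,-193,96,0,0,3.8,100]
    - [310,-193,96,0,0,3.8,100]
  newtons: 40

```text
clock: 1.3
ee_pos: [0.4606, -0.3066, 0.1024]
tcp_rot: [[0.949, 0.316, 0.002], [0.316, -0.949, -0.002], [0.001, 0.002, -1.0]]
ft_force: [-0.3, 0.5, 0.1]
gripper_width: 0.0856
```

arm_command:
  series:
    - [0,-2,30,0,0,0,100]
    - [0,-2,55,0,0,0,100]
    - [0,-2,75,0,0,0,100]
    - [0,-2,88,0,0,0,100]
    - [0,-2,96,0,0,0,100]
    - [0,-2,96,0,0,0,100]
    - [0,-2,96,0,0,0,0]
    - [0,-2,96,0,0,0,0]
    - [0,-2,96,0,0,0,0]
    - [0,-2,96,0,0,0,0]
    - [0,-2,96,0,0,0,0]
    - [0,-2,96,0,0,0,0]

```text
clock: 2.5
ee_pos: [0.4595, -0.3035, 0.0048]
tcp_rot: [[0.948, 0.317, 0.0], [0.317, -0.948, -0.0], [0.0, 0.0, -1.0]]
ft_force: [0.2, -0.6, -1.6]
gripper_width: 0.0003
```

arm_command:
  series:
    - [0,0,0,0,0,0,0]
    - [0,0,0,0,0,0,0]
    - [0,0,-20,0,0,0,0]
    - [0,0,-50,0,0,0,0]
    - [0,0,-90,0,0,0,0]
    - [0,0,-140,0,0,0,0]
    - [0,0,-140,0,0,0,0]
    - [0,0,-140,0,0,0,0]

```text
clock: 3.3
ee_pos: [0.4602, -0.3042, 0.1463]
tcp_rot: [[0.948, 0.317, 0.003], [0.317, -0.948, -0.002], [0.002, 0.003, -1.0]]
ft_force: [0.3, 0.9, -0.4]
gripper_width: -0.0002
```

The fingers closed on nothing, so I'll look again.

```bash
python3 - <<'E'
from h import *
a=capture("scene")["img"][:,:,::-1];b=capture("top")["img"][:,:,::-1]
cv2.imwrite("pics/s1.png",a);cv2.imwrite("pics/t1.png",b)
cv2.imwrite("pics/c1.png",np.hstack([cv2.resize(a[180:400,100:300],None,fx=2,fy=2),cv2.resize(b[160:380,340:540],None,fx=2,fy=2)]))
E
```

```text
(no output)
```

View pics/c1.png

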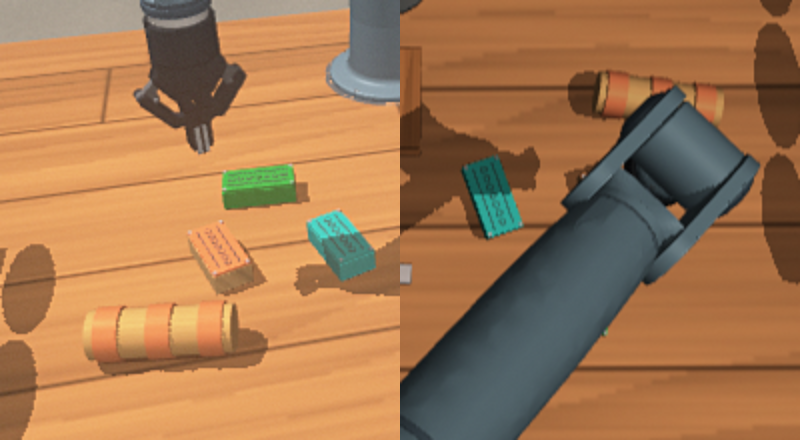

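```bash
python3 - <<'E'
from h import *
s=sense();print(s["ee_pos"],s["joint_positions"],proj("scene",s["ee_pos"]),proj("top",s["ee_pos"]))
print("block",proj("scene",[.46,-.3045,.032]),proj("scene",[.46,-.3045,.0]), "base foot",proj("scene",[0,0,0]))
for n in C: 
  c=capture(n); print(n,c["vertical_fov"],c["cx"],c["cy"],c["xyz"],c["attitude"].ravel())
E
```

```text
[ 0.4588 -0.3028  0.1433] [-0.7897  0.0682  1.8584 -0.      1.2173  0.4586] [203.3688 266.9796] [453.0746 256.8216]
block [209.0236 303.2086] [210.7358 312.8297] base foot [295.0987 214.8617]
scene 54.99566171607676 325.3575363324303 249.7110676709778 [ 1.4048 -0.2302  0.7858] [ 0.2343  0.5337 -0.8126  0.9722 -0.1278  0.1964  0.001  -0.836  -0.5488]
top 42.2231099058042 318.5209942910245 239.9521980397086 [0.2748 0.0059 1.6422] [-0.0051 -0.9887  0.1501 -0.9999  0.0068  0.0113 -0.0122 -0.15   -0.9886]
```

```bash
python3 - <<'E'
from h import *
p0=[0.2463,-0.6008,0.1956]
print("start tip",proj("scene",p0),proj("top",p0))
for dz in (0,.013,.02,.03,.04): print(dz,proj("scene",[.46,-.304,.1445+dz]))
a=cv2.imread("pics/s1.png");b=cv2.imread("pics/scene0.png");t=cv2.imread("pics/top0.png")
f=lambda i:cv2.resize(i,(400,400),interpolation=2)
cv2.imwrite("pics/c2.png",np.hstack([f(a[180:280,150:250]),f(b[120:220,20:120])]))
E
```

```text
start tip [ 80.8497 219.7096] [592.0447 345.5433]
0 [202.7859 266.929 ]
0.013 [201.9951 262.4773]
0.02 [201.565  260.0563]
0.03 [200.9453 256.5679]
0.04 [200.3194 253.0443]
```

View pics/c2.png

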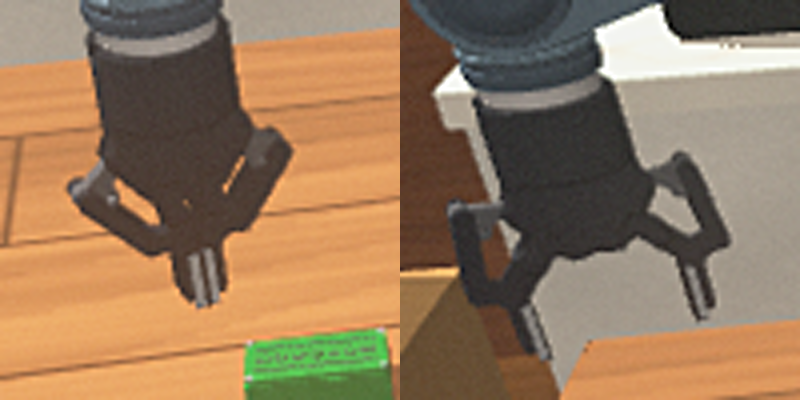

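Shut, the fingertip appears at (202,256) instead of the expected (203,267). That is the same ~30 mm discrepancy as at the start. The reported TCP or tip disagrees with the cameras, so I'll tilt the tool outward to bring the tip into both views and measure the offset directly.

arm_command:
  series:
    - [0,0,-50,0,8,0,0]
    - [0,0,-100,0,16,0,0]
    - [0,0,-120,0,24,0,0]
    - [0,0,-120,0,32,0,0]
    - [0,0,-120,0,40,0,0]
    - [0,0,-120,0,48,0,0]
    - [0,0,-120,0,55,0,0]
    - [0,0,-120,0,55,0,0]
    - [0,0,-120,0,55,0,0]
    - [0,0,-120,0,55,0,0]

```text
clock: 4.5
ee_pos: [0.4601, -0.3036, 0.2655]
tcp_rot: [[0.545, 0.318, 0.776], [0.184, -0.948, 0.259], [0.818, 0.001, -0.575]]
ft_force: [0.6, 0.4, -0.6]
gripper_width: 0.0005
```

```bash
python3 - <<'E'
from h import *
s=sense();print(s["ee_pos"],s["tcp_rot"],s["joint_positions"])
out=[]
for n in ("scene","top"):
    i=capture(n)["img"][:,:,::-1]; u,v=proj(n,s["ee_pos"]).round().astype(int); print(n,u,v)
    out.append(cv2.resize(i[v-50:v+50,u-50:u+50],(400,400),interpolation=2)); print("origin",u-50,v-50)
cv2.imwrite("pics/c3.png",np.hstack(out))
E
```

```text
[ 0.4601 -0.3036  0.2655] [[ 0.5446  0.318   0.7761]
 [ 0.1838 -0.9481  0.2595]
 [ 0.8183  0.0013 -0.5748]] [-1.2687 -0.196   2.1101  0.9815  1.3922 -0.2971]
scene 195 223
origin 145 173
top 464 249
origin 414 199
```

View pics/c3.png

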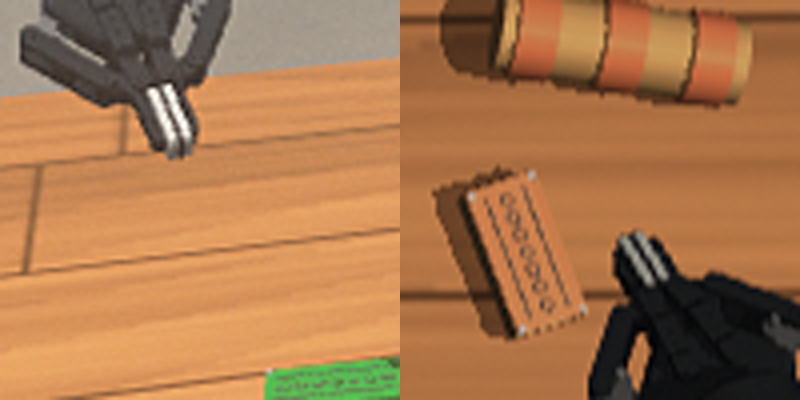

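```bash
python3 - <<'E'
from h import *
s=sense()
X,e=tri((189.7,212.0),(471.3,257.2)); d=X-s["ee_pos"]; print(X,e,"world d",d,"tool d",s["tcp_rot"].T@d)
# offset hypotheses for earlier two poses; shut at pose1 observed (201.7,256.2); open start obs (76.5,204.5)
R1=tool(.323);R0=tool(np.arctan2(.379,.925))
for nm,p,R,b in(("shut1",[.46,-.304,.1445],R1,0),("open0",[.2463,-.6008,.1956],R0,.013)):
    p=np.array(p)-b*R[:,2]; print(nm,"world hyp",proj("scene",p+d),"tool hyp",proj("scene",p+R@(s["tcp_rot"].T@d)))
E
```

```text
[ 0.4403 -0.3132  0.2847] 0.22809614054125404 world d [-0.0199 -0.0097  0.0189] tool d [ 0.0029  0.0029 -0.0289]
shut1 world hyp [197.3462 256.3857] tool hyp [200.2284 257.9242]
open0 world hyp [ 74.7103 205.6365] tool hyp [ 75.0665 206.0766]
```

In the tilted view the tip is at scene (190,212) and top (471,257). It lies 29 mm behind the reported TCP along tool z, with negligible lateral offset. All three observations fit this, so I'll treat the true finger end as reported TCP − 29 mm along tool z. Now for another grasp attempt.

```bash
python3 -c "
from h import *
rel([.460,-.3045,.08],tool(.323))"
```

```text
shift [-152.4    0.5  106.3] turn [  0.08 -54.94   0.12]
```

arm_command:
  series:
    - [0,0,0,0,-8,0,100]
    - [0,0,0,0,-16,0,100]
    - [0,0,0,0,-24,0,100]
    - [0,0,0,0,-32,0,100]
    - [-50,0,35,0,-40,0,100]
    - [-100,0,70,0,-48,0,100]
    - [-152,0,106,0,-55,0,100]
    - [-152,0,106,0,-55,0,100]
    - [-152,0,106,0,-55,0,100]
    - [-152,0,106,0,-55,0,100]
    - [-152,0,106,0,-55,0,100]

```text
clock: 5.7
ee_pos: [0.4607, -0.3054, 0.0826]
tcp_rot: [[0.949, 0.317, 0.004], [0.317, -0.949, -0.004], [0.002, 0.005, -1.0]]
ft_force: [0.2, -0.5, -0.2]
gripper_width: 0.0858
```

arm_command:
  series:
    - [0,0,30,0,0,0,100]
    - [0,0,55,0,0,0,100]
    - [0,0,75,0,0,0,100]
    - [0,0,88,0,0,0,100]
    - [0,0,95,0,0,0,100]
    - [0,0,99,0,0,0,100]
    - [0,0,102,0,0,0,100]
    - [0,0,102,0,0,0,100]

```text
clock: 6.5
ee_pos: [0.4595, -0.304, -0.0221]
tcp_rot: [[0.948, 0.317, 0.001], [0.317, -0.948, -0.001], [0.0, 0.001, -1.0]]
ft_force: [-0.1, -0.1, 0.1]
gripper_width: 0.0855
```

arm_command:
  series:
    - [0,0,0,0,0,0,0]
    - [0,0,0,0,0,0,0]
    - [0,0,0,0,0,0,0]
    - [0,0,0,0,0,0,0]
    - [0,0,0,0,0,0,0]
    - [0,0,0,0,0,0,0]
    - [0,0,0,0,0,0,0]

```text
clock: 7.2
ee_pos: [0.4597, -0.3041, -0.0219]
tcp_rot: [[0.948, 0.317, 0.001], [0.317, -0.948, -0.001], [0.001, 0.001, -1.0]]
ft_force: [-0.3, 0.9, 5.7]
gripper_width: 0.0489
```

Gripped at 49 mm. Now I'll lift and work out the approach over the rest.

arm_command:
  series:
    - [0,0,-10,0,0,0,0]
    - [0,0,-30,0,0,0,0]
    - [0,0,-70,0,0,0,0]
    - [0,0,-110,0,0,0,0]
    - [0,0,-150,0,0,0,0]
    - [0,0,-190,0,0,0,0]
    - [0,0,-190,0,0,0,0]
    - [0,0,-190,0,0,0,0]

```text
clock: 8.0
ee_pos: [0.459, -0.3034, 0.1676]
tcp_rot: [[0.948, 0.317, 0.0], [0.317, -0.948, -0.0], [0.0, 0.0, -1.0]]
ft_force: [-0.1, 0.1, -3.4]
gripper_width: 0.0489
```

```bash
python3 -c "
from h import *
t=.293;R=tool(0,t);c=np.array([.592,-.008,.076]);
print(sense()['gripper_width'])
for h in (.09,.003): rel(c+R[:,2]*(.022-h),R)
print(R)"
```

```text
0.048912920807023544
shift [ 201.1 -244.3   26.5] turn [-2.69 16.62 18.35]
shift [ 225.  -236.3  109.8] turn [-2.69 16.62 18.35]
[[ 0.9574  0.      0.2888]
 [ 0.     -1.      0.    ]
 [ 0.2888  0.     -0.9574]]
```

arm_command:
  series:
    - [30,-36,0,0,2,2,0]
    - [60,-73,0,-1,6,6,0]
    - [90,-110,5,-1.5,10,11,0]
    - [120,-146,10,-2,13,14,0]
    - [150,-182,16,-2.7,16.6,18.4,0]
    - [180,-220,22,-2.7,16.6,18.4,0]
    - [201,-244,26,-2.7,16.6,18.4,0]
    - [201,-244,26,-2.7,16.6,18.4,0]
    - [201,-244,26,-2.7,16.6,18.4,0]
    - [201,-244,26,-2.7,16.6,18.4,0]
    - [201,-244,26,-2.7,16.6,18.4,0]

```text
clock: 9.1
ee_pos: [0.5718, -0.0094, 0.1407]
tcp_rot: [[0.958, -0.003, 0.287], [-0.003, -1.0, -0.0], [0.287, -0.0, -0.958]]
ft_force: [0.2, 0.2, -1.4]
gripper_width: 0.0487
```

```bash
python3 - <<'E'
from h import *
t=.293;R=tool(0,t);c=np.array([.592,-.008,.076])
for h in (.02,.002): rel(c+R[:,2]*(.022-h),R)
a=capture("scene")["img"][:,:,::-1]
cv2.imwrite("pics/c4.png",cv2.resize(a[200:340,230:430],(800,560),interpolation=2))
E
```

```text
shift [ 0.8 -1.5 69.7] turn [ 0.02  0.12 -0.15]
shift [ 0.8 -1.5 87.7] turn [ 0.02  0.12 -0.15]
```

View pics/c4.png

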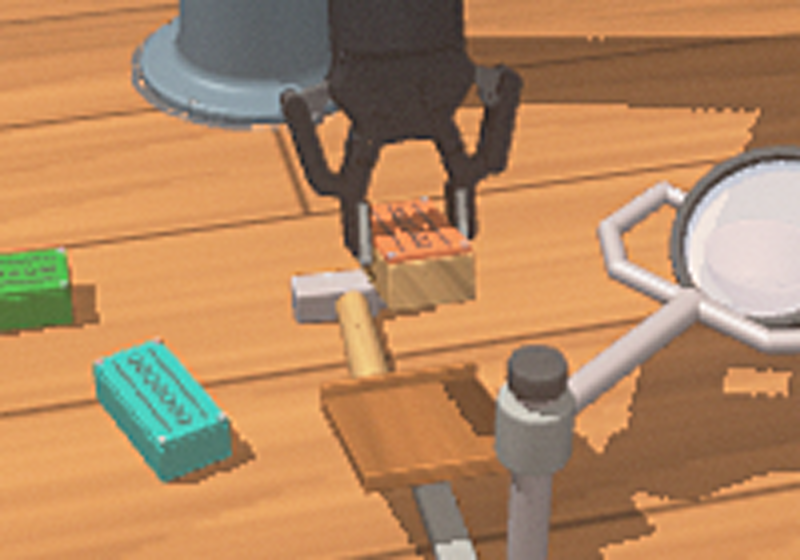

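The block is held level in the jaws (crop 425,250), face up and aligned with the rest. I'll descend in two stages.

arm_command:
  series:
    - [1,-1,25,0,0,0,0]
    - [1,-1,45,0,0,0,0]
    - [1,-1,60,0,0,0,0]
    - [1,-1,70,0,0,0,0]
    - [1,-1,76,0,0,0,0]
    - [1,-1,80,0,0,0,0]
    - [1,-1,80,0,0,0,0]
    - [1,-1,80,0,0,0,0]

```text
clock: 9.95
ee_pos: [0.5969, -0.0076, 0.0657]
tcp_rot: [[0.957, -0.001, 0.289], [-0.001, -1.0, -0.0], [0.289, 0.0, -0.957]]
ft_force: [0.4, -0.2, -2.7]
gripper_width: 0.0492
```

arm_command:
  series:
    - [0,0,2,0,0,0,0]
    - [0,0,3,0,0,0,0]
    - [0,0,4,0,0,0,0]
    - [0,0,5,0,0,0,0]
    - [0,0,6,0,0,0,0]
    - [0,0,6,0,0,0,0]

```text
clock: 10.55
ee_pos: [0.5981, -0.0075, 0.0591]
tcp_rot: [[0.958, -0.001, 0.288], [-0.001, -1.0, -0.0], [0.288, -0.0, -0.958]]
ft_force: [0.0, 0.5, -3.2]
gripper_width: 0.049
```

arm_command:
  series:
    - [0,0,1,0,0,0,0]
    - [0,0,2,0,0,0,0]
    - [0,0,2,0,0,0,0]
    - [0,0,3,0,0,0,0]
    - [0,0,3,0,0,0,0]

```text
clock: 11.05
ee_pos: [0.5989, -0.0075, 0.0568]
tcp_rot: [[0.958, -0.001, 0.288], [-0.001, -1.0, -0.0], [0.288, -0.0, -0.958]]
ft_force: [-5.1, 0.5, 3.6]
gripper_width: 0.0487
```

arm_command:
  series:
    - [0,0,1,0,0,0,0]
    - [0,0,1,0,0,0,0]
    - [0,0,2,0,0,0,0]
    - [0,0,2,0,0,0,0]

```text
clock: 11.45
ee_pos: [0.5991, -0.0073, 0.0551]
tcp_rot: [[0.958, -0.0, 0.287], [-0.0, -1.0, 0.0], [0.287, -0.0, -0.958]]
ft_force: [-9.6, 0.9, 7.4]
gripper_width: 0.0493
```

Contact is confirmed at the expected height. I'll release and back straight off along the rest normal.

arm_command:
  series:
    - [0,0,-1,0,0,0,60]
    - [0,0,-1,0,0,0,70]
    - [0,0,-1,0,0,0,80]
    - [0,0,-1,0,0,0,80]
    - [0,0,-10,0,0,0,80]
    - [0,0,-30,0,0,0,80]
    - [0,0,-60,0,0,0,80]
    - [0,0,-100,0,0,0,80]
    - [0,0,-130,0,0,0,80]
    - [0,0,-130,0,0,0,80]

```text
clock: 12.45
ee_pos: [0.5646, -0.0081, 0.1854]
tcp_rot: [[0.955, -0.001, 0.298], [-0.0, -1.0, -0.003], [0.298, 0.002, -0.955]]
ft_force: [-0.2, -0.4, 1.4]
gripper_width: 0.0687
```

```bash
python3 - <<'E'
from h import *
a=capture("scene")["img"][:,:,::-1]; cv2.imwrite("pics/s2.png",a)
cv2.imwrite("pics/c5.png",cv2.resize(a[170:310,280:480],(800,560),interpolation=2))
s=sense();print(s["ee_pos"],s["joint_positions"])
t=.293;R=tool(0,t);c=np.array([.592,-.008,.076])
for n,x,y,z in (("hl",50,25,32),("hr",50,-25,32),("lr",-50,-25,32),("ll",-50,25,32)): print(n,(proj("scene",c+R[:,0]*x/1e3+np.array([0,y/1e3,0])-R[:,2]*z/1e3)-[280,170])*4)
E
```

```text
[ 0.5635 -0.0079  0.1824] [-0.2529 -0.1406  2.0102  0.0864  0.9842  1.2813]
hl [284.4648 515.0749]
hr [198.6242 528.3504]
lr [160.4103 466.7909]
ll [239.5055 455.142 ]
```

View pics/c5.png

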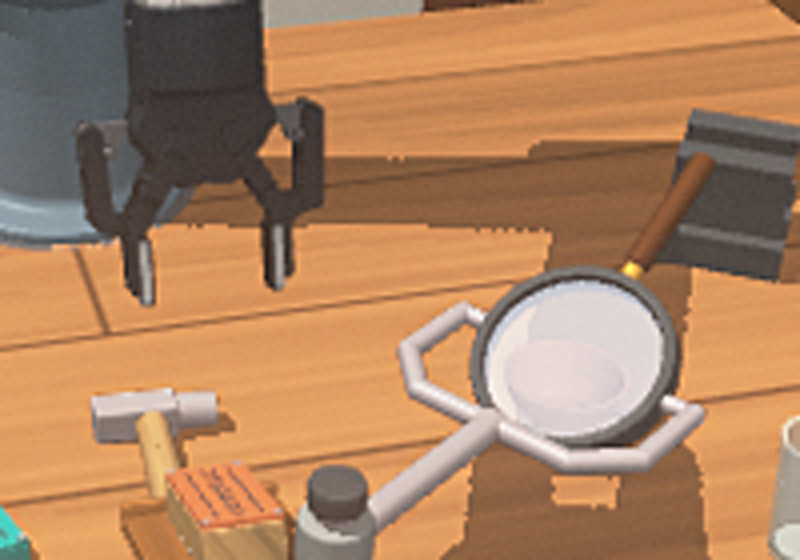

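The block lies centred on the rest, with its corners within about 2 px of prediction. Viewed so far: 9 pictures. Next comes the handle grasp. I'll use tool x pointing outward so that joint 6 stays in range, with a pitch between the start and final tilts.

```bash
cat >> h.py <<'E'
POST=np.array([.792,-.0085]); 
def hpose(az,tilt,pitch,back=0,off=.046):  # az: lens x heading (towards post); grip pose of reported TCP
    L=np.r_[POST-0.2*np.array([np.cos(az),np.sin(az)]),.24]
    o=-np.array([np.cos(az)*np.cos(tilt),np.sin(az)*np.cos(tilt),np.sin(tilt)])
    R=tool(az+np.pi,-pitch)
    return L+.1*o+R[:,2]*(off-back),R
E
python3 - <<'E'
from h import *
P0,R0=hpose(-.981,-.56,-.28,.0); print("grip TCP",P0, "grip point",P0-.046*R0[:,2])
rel([.57,.03,.40],sense()["tcp_rot"])
rel(*hpose(-.981,-.56,-.28,.12))
# refine lens az/tilt from pixel observations of lens centre, handle tip (137mm)
from scipy.optimize import least_squares
obs=[("scene",sc((693,85)),0),("top",tc((178,182)),0),("scene",(458,209),.134),("top",tc((45,236)),.134),("scene",(440,236),.064),("top",tc((120,205)),.064)]
def f(q):
    az,ti=q; L=np.r_[POST-.2*np.array([np.cos(az),np.sin(az)]),.24]; o=-np.array([np.cos(az)*np.cos(ti),np.sin(az)*np.cos(ti),np.sin(ti)])
    return np.concatenate([proj(n,L+d*o)-u for n,u,d in obs])
r=least_squares(f,[-.98,-.56]);print(r.x,r.fun)
E
```

```text
grip TCP [0.6266 0.2387 0.2489] grip point [0.6336 0.2281 0.2931]
shift [  70.1  -37.6 -206.2] turn [0. 0. 0.]
shift [ 131.2 -218.8 -150.2] turn [  35.35   -0.51 -118.7 ]
[-0.9825 -0.614 ] [ 0.6463  1.0796 -1.2722  0.9186 -1.3587 -0.4304 -0.8345 -0.3705  0.0232
 -1.1676 -2.2882  1.0061]
```

arm_command:
  series:
    - [10,-5,-40,0,0,0,60]
    - [25,-12,-85,0,0,0,60]
    - [40,-20,-130,2,0,-8,60]
    - [55,-28,-175,4,0,-16,60]
    - [70,-37,-206,7,0,-24,60]
    - [70,-37,-206,9,0,-32,60]
    - [70,-37,-206,12,0,-40,60]
    - [70,-37,-206,14,0,-48,60]
    - [70,-37,-206,14,0,-48,60]

```text
clock: 13.4
ee_pos: [0.5701, 0.0288, 0.3943]
tcp_rot: [[0.617, 0.765, 0.185], [0.734, -0.645, 0.215], [0.284, 0.003, -0.959]]
ft_force: [-0.3, -0.1, -1.1]
gripper_width: 0.0516
```

```bash
python3 -c "
from h import *
rel(*hpose(-.982,-.59,-.28,.12));print(sense()['joint_positions'])"
```

```text
shift [172.  -58.7  79.4] turn [ 20.83  -0.27 -70.87]
[-0.2836 -0.1604  1.6445  0.2614  1.5367  0.4234]
```

arm_command:
  series:
    - [20,-7,5,2,0,-8,60]
    - [40,-14,12,4.5,0,-16,60]
    - [62,-22,20,7,0,-24,60]
    - [85,-30,30,9,0,-32,60]
    - [105,-38,42,12,0,-40,60]
    - [130,-46,55,14,0,-48,60]
    - [150,-52,67,16.5,0,-56,60]
    - [172,-59,79,19,0,-64,60]
    - [172,-59,79,20.8,0,-71,60]
    - [172,-59,79,20.8,0,-71,60]
    - [172,-59,79,20.8,0,-71,60]

```text
clock: 14.5
ee_pos: [0.6453, 0.2109, 0.3687]
tcp_rot: [[-0.534, 0.832, -0.15], [0.799, 0.555, 0.232], [0.277, 0.004, -0.961]]
ft_force: [-0.4, -0.4, 0.1]
gripper_width: 0.0515
```

```bash
python3 - <<'E'
from h import *
rel(*hpose(-.982,-.59,-.28));s=sense();print(s['joint_positions'],s["ee_pos"])
a=capture("scene")["img"][:,:,::-1];b=capture("top")["img"][:,:,::-1]
cv2.imwrite("pics/c6.png",np.hstack([cv2.resize(a[140:290,380:510],(400,460),interpolation=2),cv2.resize(b[90:240,180:310],(400,460),interpolation=2)]))
E
```

```text
shift [ -1.8  -0.4 121.5] turn [ 0.26 -0.01  0.03]
[ 0.045   0.296   1.2093  0.2465  1.7741 -0.5104] [0.6453 0.2109 0.3687]
```

View pics/c6.png

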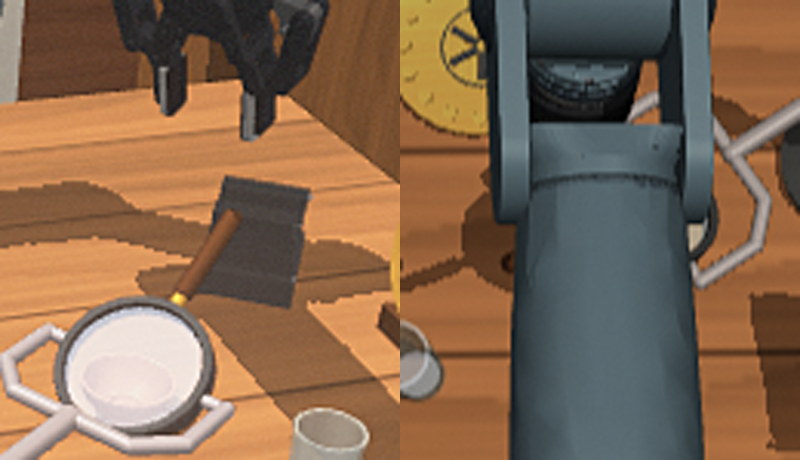

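The fingers at (170,105) and (255,130) straddle the handle line, whose end is at (230,215). I'll descend and grip.

arm_command:
  series:
    - [-1,0,35,0,0,0,60]
    - [-2,0,70,0,0,0,60]
    - [-2,0,95,0,0,0,60]
    - [-2,0,112,0,0,0,60]
    - [-2,0,121,0,0,0,60]
    - [-2,0,121,0,0,0,60]
    - [-2,0,121,0,0,0,0]
    - [-2,0,121,0,0,0,0]
    - [-2,0,121,0,0,0,0]
    - [-2,0,121,0,0,0,0]
    - [-2,0,121,0,0,0,0]
    - [-2,0,121,0,0,0,0]

```text
clock: 15.8
ee_pos: [0.6289, 0.2375, 0.2535]
tcp_rot: [[-0.538, 0.83, -0.148], [0.796, 0.558, 0.233], [0.276, 0.008, -0.961]]
ft_force: [0.2, 0.8, 2.9]
gripper_width: 0.0121
```

```bash
python3 - <<'E'
from h import *
s=sense();print(s['gripper_width'],s["ft_force"],s["ee_pos"])
# axis heading implied by gripped position
g=s["ee_pos"]-.046*s["tcp_rot"][:,2]; d=POST-g[:2]; az=np.arctan2(d[1],d[0]); print("grip",g,"az",az,"rad",np.hypot(*d))
for k,a in enumerate(np.linspace(-.982,-.002,7)[1:]): rel(*hpose(a,-.59,-.28))
E
```

```text
0.01210178433911332 [0.2012 0.7667 2.942 ] [0.6289 0.2375 0.2535]
grip [0.6357 0.2268 0.2978] az -0.9844356520912521 rad 0.28246302858986627
shift [ -3.5 -49.1   0.8] turn [ 2.95  0.06 -8.7 ]
shift [-14.5 -96.   -2.7] turn [  5.54   0.09 -17.69]
shift [ -32.7 -140.3   -8.3] turn [  8.12   0.13 -26.69]
shift [ -57.6 -181.   -15.8] turn [ 10.69   0.16 -35.69]
shift [ -88.5 -216.9  -24.9] turn [ 13.27   0.2  -44.68]
shift [-124.6 -247.1  -35.5] turn [ 15.84   0.23 -53.68]
```

Gripped at 12 mm, at radius 282 mm and heading −0.984, which agrees with the images. Now I'll swing along the arc.

arm_command:
  series:
    - [0,-24,0,1.3,0,-4.4,0]
    - [-3,-49,0,2.7,0,-8.9,0]
    - [-8,-73,-1,4,0,-13.3,0]
    - [-14,-96,-3,5.3,0,-17.8,0]
    - [-23,-119,-5,6.6,0,-22.3,0]
    - [-32,-140,-8,7.9,0,-26.8,0]
    - [-44,-161,-12,9.2,0,-31.2,0]
    - [-57,-181,-16,10.5,0,-35.7,0]
    - [-72,-200,-20,11.8,0,-40.2,0]
    - [-88,-217,-25,13.1,0,-44.7,0]
    - [-106,-233,-30,14.4,0,-49.2,0]
    - [-124,-247,-35,15.8,0,-53.7,0]

```text
clock: 17.0
ee_pos: [0.4939, -0.0081, 0.2517]
tcp_rot: [[-0.961, -0.002, -0.278], [-0.001, 1.0, -0.002], [0.278, -0.001, -0.961]]
ft_force: [-5.0, 0.5, 8.7]
gripper_width: 0.0122
```

```bash
python3 - <<'E'
from h import *
s=sense();print(s['gripper_width'],s["ft_force"],s["ee_pos"],s["joint_positions"])
g=s["ee_pos"]-.046*s["tcp_rot"][:,2]; d=POST-g[:2]; az=np.arctan2(d[1],d[0]); print("grip",g,"az",az,"rad",np.hypot(*d))
for k in range(1,7):
    f=k/6; rel(*hpose(-.002,-.59+f*.883,-.28+f*.883))
E
```

```text
0.012166358830972036 [-5.0478  0.4958  8.6586] [ 0.4939 -0.0081  0.2517] [-0.2106  0.0341  1.7112 -0.06    1.6713 -1.7805]
grip [ 0.5066 -0.008   0.2959] az -0.0018417606251405914 rad 0.2853566975219659
shift [-5.6  0.2 13.4] turn [-0.11 -8.51  0.18]
shift [-10.9   0.2  26.5] turn [ -0.1  -16.95   0.19]
shift [-18.1   0.2  38.8] turn [ -0.09 -25.38   0.2 ]
shift [-27.    0.2  49.8] turn [ -0.07 -33.81   0.21]
shift [-37.4   0.2  59.4] turn [ -0.06 -42.24   0.21]
shift [-49.1   0.1  67.4] turn [ -0.04 -50.67   0.22]
```

arm_command:
  series:
    - [-3,0,7,0,-4.2,0,0]
    - [-5,0,13,0,-8.5,0,0]
    - [-8,0,20,0,-12.7,0,0]
    - [-11,0,26,0,-17,0,0]
    - [-14,0,33,0,-21.2,0,0]
    - [-18,0,39,0,-25.4,0,0]
    - [-22,0,44,0,-29.6,0,0]
    - [-27,0,50,0,-33.8,0,0]

```text
clock: 17.8
ee_pos: [0.5045, -0.0074, 0.193]
tcp_rot: [[-0.954, 0.0, 0.301], [-0.0, 1.0, -0.002], [-0.301, -0.002, -0.953]]
ft_force: [-13.0, -0.3, 5.8]
gripper_width: 0.0119
```

```bash
python3 - <<'E'
from h import *
s=sense();print(s['gripper_width'],s["ft_force"],s["ee_pos"],s["joint_positions"])
for k in (5,6):
    f=k/6; rel(*hpose(-.002,-.59+f*.883,-.28+f*.883))
E
```

```text
0.011902053854975168 [-13.0256  -0.3205   5.8348] [ 0.5045 -0.0074  0.193 ] [-0.2892 -0.3233  2.1409  0.098   1.0314 -1.8979]
shift [-5.7 -0.6 11.1] turn [-0.08 -8.58  0.13]
shift [-11.1  -0.6  24.3] turn [ -0.07 -17.01   0.13]
```

arm_command:
  series:
    - [0,0,5,0,-4.3,0,0]
    - [-3,0,11,0,-8.6,0,0]
    - [-5,0,17,0,-12.8,0,0]
    - [-8,0,23,0,-17,0,0]
    - [-8,0,24,0,-17,0,0]
    - [-8,0,24,0,-17,0,0]

```text
clock: 18.4
ee_pos: [0.5209, -0.0072, 0.1725]
tcp_rot: [[-0.824, 0.001, 0.567], [0.0, 1.0, -0.001], [-0.567, -0.001, -0.824]]
ft_force: [-4.8, -0.6, -4.0]
gripper_width: 0.0121
```

```bash
python3 - <<'E'
from h import *
s=sense();print(s['gripper_width'],s["ft_force"],s["ee_pos"],s["tcp_rot"])
a=capture("scene")["img"][:,:,::-1];b=capture("top")["img"][:,:,::-1]
cv2.imwrite("pics/s3.png",a);cv2.imwrite("pics/t3.png",b)
cv2.imwrite("pics/c7.png",np.hstack([cv2.resize(a[190:330,260:400],(400,400),interpolation=2),cv2.resize(b[90:230,260:400],(400,400),interpolation=2)]))
for t in (.2,.29,.38):
  R=tool(0,t);L=np.array([.592,-.0081,.24]); e=[]
  for q in np.linspace(0,2*np.pi,73): e.append(proj("scene",L+.054*(R[:,0]*np.cos(q)+np.array([0,1,0])*np.sin(q))))
  print(t,cv2.fitEllipse(np.float32(e)))
print(proj("top",[.592,-.0081,.24]))
E
```

```text
0.01210604042901788 [-4.805  -0.5922 -4.0177] [ 0.5209 -0.0072  0.1725] [[-0.824   0.0008  0.5666]
 [ 0.0002  1.     -0.0011]
 [-0.5666 -0.0009 -0.824 ]]
0.2 ((336.8512268066406, 247.45294189453125), (18.503660202026367, 49.69597625732422), 87.75857543945312)
0.29 ((336.8560791015625, 247.36105346679688), (14.400666236877441, 49.70011520385742), 86.476806640625)
0.38 ((336.85552978515625, 247.2576446533203), (10.179410934448242, 49.703304290771484), 85.26112365722656)
[331.3058 195.1463]
```

View pics/c7.png

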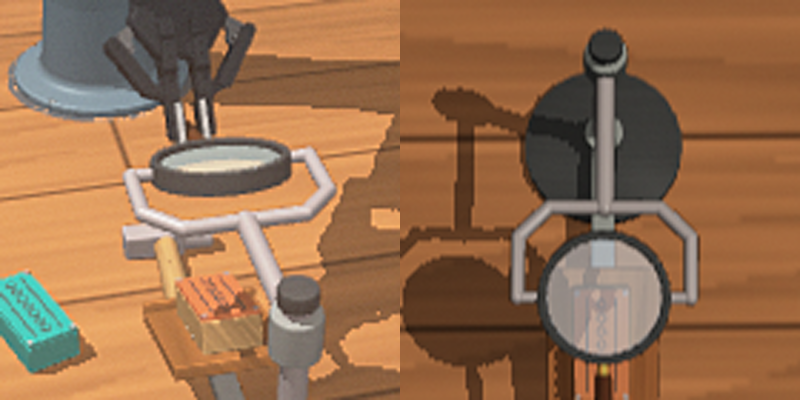

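The scene view shows the ring over the rest. Its upper rim is about 49 × 15 px, which matches a tilt of about 0.28. From above, the lens centre is at (331,194), against (331,195) predicted. I'll let go and retreat along the tool axis.

arm_command:
  series:
    - [0,0,0,0,0,0,15]
    - [0,0,0,0,0,0,25]
    - [0,0,0,0,0,0,40]
    - [0,0,0,0,0,0,60]
    - [0,0,0,0,0,0,60]
    - [0,0,-15,0,0,0,60]
    - [0,0,-40,0,0,0,60]
    - [0,0,-80,0,0,0,60]
    - [0,0,-120,0,0,0,60]
    - [0,0,-150,0,0,0,60]
    - [0,0,-150,0,0,0,60]
    - [0,0,-150,0,0,0,60]

```text
clock: 19.7
ee_pos: [0.4371, -0.0075, 0.2981]
tcp_rot: [[-0.82, 0.002, 0.573], [0.0, 1.0, -0.003], [-0.573, -0.003, -0.82]]
ft_force: [0.0, 0.1, -0.8]
gripper_width: 0.0513
```

```bash
python3 - <<'E'
from h import *
s=sense();print(s['gripper_width'],s["ft_force"],s["ee_pos"],s["dq"])
a=capture("scene")["img"][:,:,::-1].copy();b=capture("top")["img"][:,:,::-1].copy()
a=cv2.resize(a[200:320,280:400],(600,600),interpolation=2)
b=cv2.resize(b[90:240,281:381],(200*2,600),interpolation=2)
def draw(im,n,off,k,X,col):
    p=[((proj(n,x)-off+.5)*k) for x in X]; cv2.polylines(im,[np.int32(np.round(p))],True,col,1)
L=np.array([.592,-.0081,.24]);qs=np.linspace(0,2*np.pi,73)
for t,c in((.19,(255,0,0)),(.293,(0,255,0)),(.393,(0,0,255))):
    R=tool(0,t)
    draw(a,"scene",np.array([280,200]),5,[L-.009*R[:,2]+.054*(R[:,0]*np.cos(q)+np.array([0,1,0])*np.sin(q)) for q in qs],c)
R=tool(0,.293);c0=np.array([.592,-.008,.076])
for z,h,w in((.032,.05,.025),(0,.065,.05)):
    draw(a,"scene",np.array([280,200]),5,[c0-R[:,2]*z+R[:,0]*x*h+np.array([0,y*w,0]) for x,y in((1,1),(1,-1),(-1,-1),(-1,1))],(255,255,0))
draw(b,"top",np.array([281,90]),4,[L-.009*R[:,2]+.054*(R[:,0]*np.cos(q)+np.array([0,1,0])*np.sin(q)) for q in qs],(0,255,0))
cv2.imwrite("pics/c8.png",np.hstack([a,b[:,:200]])if 0 else np.hstack([a,cv2.resize(b[:,:],(200,300)).repeat(1,0) if 0 else b[:,100:300]]))
E
```

```text
0.05125462862383836 [ 0.0405  0.1477 -0.7525] [ 0.4371 -0.0075  0.2981] [ 0.0104  0.0441  0.0328 -0.0008  0.0027  0.001 ]
```

View pics/c8.png

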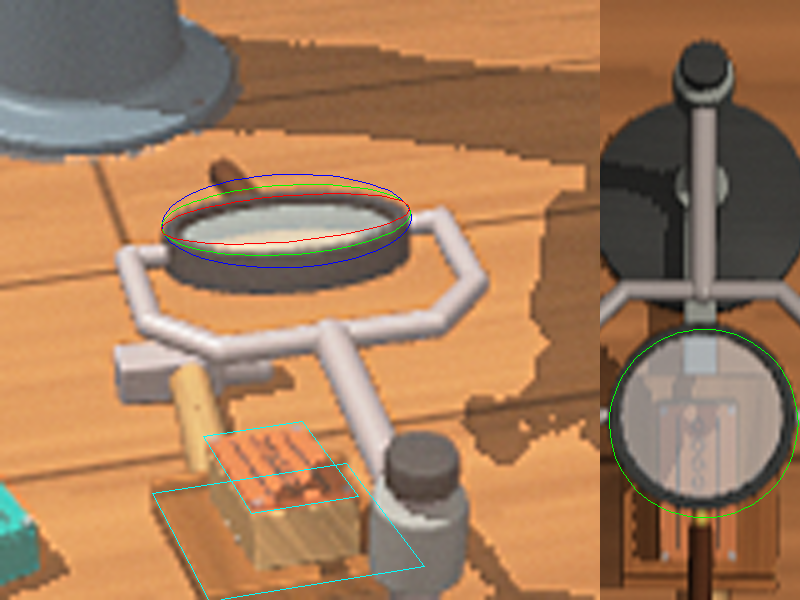

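The overlay confirms the block matches its predicted outline on the rest. The lens rim lies between the 0.29 and 0.39 ellipses, nearer 0.29. I'll do one numeric cross-check of both tilts before handing in.

```bash
python3 - <<'E'
from h import *
from scipy.optimize import least_squares
tip=np.array([222,160])/5-.5+[280,200]; print("tip",tip)
for t in (.2,.25,.293,.34,.4): print(t,proj("scene",np.array([.592,-.0081,.24])+.135*np.array([-np.cos(t),0,-np.sin(t)])))
# rest tilt from corners: (crop, local x,y,z)
obs=[("scene",sc((390,270)),(65,-50,0)),("top",tc((436,256)),(65,-50,0)),("top",tc((325,257)),(65,50,0)),("scene",sc((357,193)),(-73,-50,8)),("scene",sc((468,179)),(-73,50,8)),
("top",tc((437,412)),(-73,-50,8)),("top",tc((322,411)),(-73,50,8))]
def f(q):
    x,y,z,yaw,t=q;R=tool(yaw,t);return np.concatenate([proj(n,np.array([x,y,z])+R@(np.array(l)*[1,-1,-1])/1e3)-u for n,u,l in obs]+[[(z-.076)*300]])
r=least_squares(f,[.592,-.008,.076,0,.29]);print(r.x,r.fun.round(1))
E
```

```text
tip [323.9 231.5]
0.2 [322.8496 227.5498]
0.25 [322.9964 230.1729]
0.293 [323.1466 232.4505]
0.34 [323.3359 234.9594]
0.4 [323.615  238.1858]
[ 0.5952 -0.0078  0.0745 -0.0105  0.301 ] [-0.1 -0.1  0.3 -0.1 -0.5 -0.5 -0.6  0.3  0.6 -0.5 -0.4  0.1  0.4  0.3
 -0.5]
```

Handle tip gives a lens tilt of about 0.28, and the rest comes out at 0.30. Both are within tolerance, so I'm handing in.

```bash
python3 -c "
from workcell import arm,sense
print(arm.hand_in(), sense()['clock'])"
```

```text
the job is handed in; nothing more can be done
the job is handed in; nothing more can be done
```

The copper-faced block is on the rest and the magnifier is swung over it, tilted to match and let go. I handed the job in about 20 s into the 61 s allowed; no verdict was reported.

**Block:** It lies face up and lengthwise, and its corners are within about 2 px (roughly 5 mm) of the outline I predicted for the middle of the rest.

**Lens centre:** From above it was within about 1 px (roughly 3 mm) of the predicted position while still gripped, and the outline still matched after release.

**Tilt:** The rest measures about 0.29–0.30 rad. The lens gives about 0.28 from the handle tip and about 0.32 from the rim. These two disagree slightly, but both are inside the 0.12 rad limit.

**What went wrong:**
- The first grasp closed on air. The cameras showed the finger ends about 29 mm short of the reported TCP along the tool axis. I corrected for that, and the second grasp held.
- The radial force reached about 13 N while tilting the lens. I eased it before letting go.

**Not checked:** The bowl, glass, hammer and roll showed no disturbance in the pictures, but I did not measure them again at the end.

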